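# Unload the tape tower onto the sloping rests

### The arm

A 7-joint arm with a two-finger parallel gripper is mounted at the origin on the work surface. World frame = base frame: x ahead of the robot, y to its left, z up, the work surface at z = 0. Lengths are in m, angles in rad, forces in N, time in s.
With the tool pointing down it reaches from about 0.4 to 0.875 m from the base axis. Payload 19.3 kg.
Tool frame: the origin (TCP) lies between the finger pads; the fingertips stand bot.tcp_to_tips ahead of it and the grasp point (between the pads) is the TCP (bot.tcp_to_tips is the distance from the TCP to the fingertips, in m); z points along the fingers, y is the line along which they close (so a half turn about z gives the same grasp; the last joint's range is limited). The gripper opens to 85 mm and grips with 20 to 120 N. Pads are 22 mm wide; open, the fingers measure 114 mm over their backs; the gripper's body (76 mm by 85 mm) begins 54 mm behind the grasp point. The pads swing forward as they close: fully open they stand 13 mm farther back than shut.
Start: joints at [1.039, 0.521, -0.036, 1.599, 0.021, 1.021, -0.113], TCP at [0.278, -0.56, 0.25] pointing down, gripper open.
Joint ranges: [-2.91, 2.91], [-0.3, 2.13], [-1.5, 1.42], [0.17, 2.43], [-1.26, 4.41], [0.16, 1.93], [-2.52, 2.52]. Speed limits (rad/s): [1.89, 1.89, 2.39, 2.39, 3.01, 3.01, 3.01].

### API

Orientations are given as [roll, pitch, yaw] about the fixed x, y, z axes, in that order (R = Rz(yaw) Ry(pitch) Rx(roll)).
In Python, from workcell import telemetry, grab_frame, bot gives the robot as it stands. The module is installed in compiled form; this text tells all that it offers.
- The arm moves only by the shell command python3 -m crank 'ROWS' [FORCE]. ROWS is text: rows parted by semicolons, each of 7 numbers parted by spaces: the finger opening in m, from 0 to 0.0854, then the shift along the tool's x, y, z in m, then the turn, a rotation vector about the tool's x, y, z in degrees. A call has exactly 8 rows; each row shifts and turns the commanded pose from where the row before left it, along the tool's axes as they then stand; what a row does not reach is not made up. A row lasts 1/12 s, in which the tool goes at most 41.7 mm and 7.16 degrees, less where a joint would pass 70% of its speed; a pose out of reach is approached as far as the arm can. A call with a gripper value outside its range is refused whole. The fingers move at their own pace and stop on an object; FORCE is the grip in N (left out, the last holds). Time passes only in rows, so rows that do not move let the fingers close, or fill a call up. It gives the time, the measured TCP pose, the force, the opening and the grip force at its end, in the units of the state.
- telemetry.observe(): the state, without advancing time (a new reading comes with each control period).
- grab_frame(name): name is "scene" or "top"; returns a dict with "pixels" (420x560x3 uint8, red, green, blue), "depth" (420x560 float32, m along the optical axis (not along the pixel's ray), 0 where there is no reading), "vertical_fov" (degrees; the focal length in pixels is half the picture's height over the tangent of half this angle, whatever the lens; pixels are square), "cx", "cy" (the principal point, pixels), "distortion" ([k1, k2, p1, p2, k3] as OpenCV has them; the pictures are not rectified), "R" (3x3) and "t" (3): a world point X has camera coordinates R X + t. Camera axes: x right, y down, z forward; pixel columns grow to the right and rows downward; lengths in m; the calibration is good to about 2 mm. A picture is of the moment at which its call begins.
- bot.job_done(): hands the job in; it is judged then, once.
The state is a dict: "clock": time; "qpos": joint angles; "qd": joint speeds; "joint_efforts": joint torques, N m; "position": TCP position; "tool_rot": TCP orientation; "force": force on the tool from outside, world axes, zero at the start; "moment": the same for the moment, N m; "grip_width": finger opening in m; "finger_force": force on a finger pad.
Only numpy, scipy, OpenCV 4.12 (cv2) and the standard library are available. Lean on these libraries where they do the work, as an engineer would, in place of code of your own. Each camera call takes 0.05 s, during which the arm holds its last target. There are 200 camera calls.

### The job

Set out the marking tapes for tube labelling: swing the tape tower's keeper arm well aside and leave it there, then slide the two rolls up off the post one at a time. Lay the upper, blue roll flat on the blue sloping rest, close behind its lip and centred across it, before taking the magenta roll off and laying it on the magenta rest in the same way. Leave the other things on the bench where they are.

Things in the scene. Friction and masses are not known exactly. Their poses are not given: they have to be found in the camera images.
- tower: tape tower, fixed: grey base 150 x 80 x 12 high, black collar 40 dia up to 30 high under the rolls, steel post 20 dia, tip 88 above the bench, and a pillar 14 dia, 80 mm from the post along +x, carrying the keeper arm. Origin: on the post's axis at bench height; base reaches from x = -45 to +105, y +-40 mm
- keeper (a joint): keeper arm's hinge, vertical axis through the pillar, range 0 to 1.6 rad: 0 = arm straight across the post's tip (it blocks the rolls); growing values swing its free end towards the tower's -y (counter-clockwise from above); it stays where it is left
- keeper_pivot (a point): the hinge point on top of the pillar, 97 above the bench; the arm is an 8 mm dia rod, 80 mm long, its centre line at this height
- keeper_knob (a point): middle of the yellow upright knob at the arm's free end: 16 dia, 28 high, from 100 to 128 above the bench
- blue_roll: blue tape roll: wound ring 56 outside dia, 26 hole dia, 25 high, about 90 g. Origin: centre of its underside; z along its axis. At the start it is the upper of two on the post of the tower, its underside 55 above the bench
- blue_roll_center (a point): centre of the blue roll, 12.5 mm above its origin along its axis
- magenta_roll: magenta tape roll: wound ring 56 outside dia, 26 hole dia, 25 high, about 90 g. Origin: centre of its underside; z along its axis. At the start it is the lower of two on the post of the tower, its underside 30 above the bench
- magenta_roll_center (a point): centre of the magenta roll, 12.5 mm above its origin along its axis
- blue_rest: blue rest: coloured slab 66 x 36 wide x 8 thick on a white stand, sloping 0.35 rad down towards the robot, with a lip at the low end, 5 thick, 10 above the face. Origin: on the upper face, 60 above the bench, where the centre of the roll's underside belongs (rim then 5 mm from the lip); x up the slope, y across, z the face's normal; face from x = -33 (lip) to +28 mm
- magenta_rest: magenta rest: coloured slab 66 x 36 wide x 8 thick on a white stand, sloping 0.35 rad down towards the robot, with a lip at the low end, 5 thick, 10 above the face. Origin: on the upper face, 60 above the bench, where the centre of the roll's underside belongs (rim then 5 mm from the lip); x up the slope, y across, z the face's normal; face from x = -33 (lip) to +28 mm
- green_roll: a spare green tape roll, same size as the others, lying flat on the bench (mm). Origin: centre of its underside; z up. To be left alone
- green_bottle: small white reagent bottle with green cap, 28 dia x 55 high (mm). Origin: centre of its underside; z up. To be left alone
- black_bottle: small amber bottle with black cap, 30 dia x 55 high (mm). Origin: centre of its underside; z up. To be left alone
- white_bottle: white bottle with white cap, 40 dia x 68 high (mm). Origin: centre of its underside; z up. To be left alone
- tube_rack: blue tube rack 75 x 120 x 38 high, magenta tube caps 9 mm above it (mm). Origin: centre of its underside; z up. To be left alone
- kit_box: white kit box with magenta panels, 110 x 130 x 75 high (mm). Origin: centre of its underside; z up. To be left alone
Mind the look-alikes: they are no part of the job. Leave any orange look-alike of the tower alone.

How it is judged:
By the outcome, as a careful person would: the job done as asked, in the order asked, and still so for the second after the job is handed in, with the robot touching nothing.
It also fails if it takes over 58 s, if anything falls off the work surface, if the arm or the gripper's body presses on something with over 40 N, if the wrist force passes 120 N, or if a joint passes its speed limit or range.

## Working session

There is one attempt and no reset: what is moved stays moved. The work goes in short steps, Python scripts to look and compute and a shell command to move; the robot and the scene stay as the last step left them, time stands still between calls to the robot, and variables do not carry over. Pictures are saved under pics/ and viewed, at most 10 in all, crops included, and the job is handed in when it is done.

```bash
mkdir -p pics; cat > h.py <<'E'
import numpy as np, cv2
from workcell import telemetry, grab_frame, bot
def cam(n):
    f=grab_frame(n); F=210/np.tan(np.radians(f["vertical_fov"])/2)
    K=np.array([[F,0,f["cx"]],[0,F,f["cy"]],[0,0,1.]])
    return f,K,np.array(f["distortion"],float),np.array(f["R"]),np.array(f["t"])
def save(f,name,box=None,s=1):
    im=f["pixels"][:,:,::-1]
    if box: a,b,c,d=box; im=im[b:d,a:c]
    cv2.imwrite("pics/"+name,cv2.resize(im,None,fx=s,fy=s,interpolation=cv2.INTER_CUBIC))
def ray(c,uv):
    f,K,D,R,t=c
    p=cv2.undistortPoints(np.array([[uv]],float),K,D)[0,0]
    return -R.T@t, R.T@np.array([p[0],p[1],1.])
def atz(c,uv,z):
    o,d=ray(c,uv); return o+d*(z-o[2])/d[2]
def dep(c,uv):
    o,d=ray(c,uv); u,v=int(round(uv[0])),int(round(uv[1]))
    w=c[0]["depth"][v-1:v+2,u-1:u+2]; w=w[w>0]
    return o+d*np.median(w) if len(w) else None
def proj(c,X):
    f,K,D,R,t=c
    return cv2.projectPoints(np.array(X,float).reshape(-1,3),cv2.Rodrigues(R)[0],t,K,D)[0][:,0]
E
python3 - <<'E'
from h import *
for n in("scene","top"):
    c=cam(n); save(c[0],n+"0.png",s=1.4); print(n,c[1][0,0],-c[3].T@c[4],c[3][2])
s=telemetry.observe();print(s,bot.tcp_to_tips)
E
```

```text
scene 492.7981109645433 [1.0487621  0.62987933 0.70657503] [-0.5043436  -0.61327325 -0.60789263]
top 528.304537127525 [ 0.26018128 -0.01032702  1.4529569 ] [ 0.2069298  -0.00456001 -0.97834517]
{'clock': 0.1, 'qpos': array([ 1.03878644,  0.52191937, -0.03629168,  1.59990419,  0.02123225,
        1.02109421, -0.11282372]), 'qd': array([ 1.50499383e-05, -1.27804379e-03,  4.73098409e-04, -1.98636091e-03,
        7.35761502e-04, -1.01792540e-03,  1.55773400e-04]), 'joint_efforts': array([ 1.00598270e-03, -9.28490210e+01,  1.98257916e+00, -3.70528400e+01,
        1.79388409e-02,  5.62426008e-03,  6.14759392e-05]), 'position': array([ 0.27831441, -0.55932849,  0.24982228]), 'tool_rot': array([-3.14065900e+00,  1.09273251e-04,  4.61760258e-01]), 'force': array([-0.51529709,  1.35354404, -0.19751538]), 'moment': array([-0.05244973,  0.00685461, -0.04269601]), 'finger_force': 0.0, 'grip_width': 0.08535732429877564} 0.019
```

View pics/scene0.png

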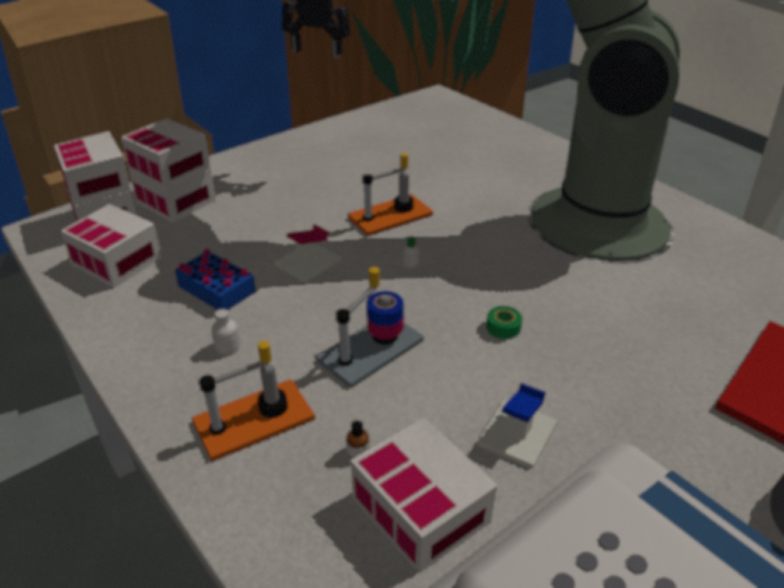

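View pics/top0.png

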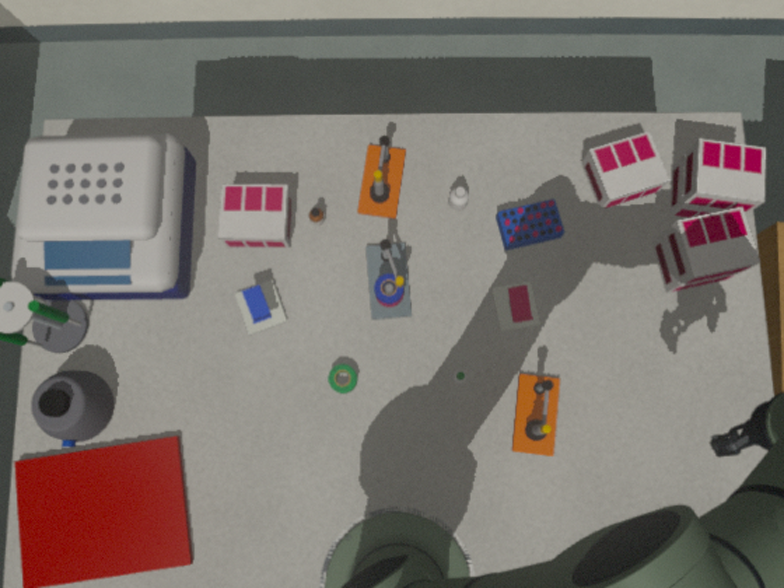

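The scene view shows three candidate towers. Two are orange with no rolls, at scene (255,400) and (390,205). One is grey with the blue and magenta rolls, at scene (385,320) and top (388,285). The grey one fits the description. The rests are at top (260,303) for blue and (518,305) for magenta. I'll confirm in one enlarged crop.

```bash
python3 - <<'E'
from h import *
c=cam("top"); save(c[0],"crop1.png",(155,160,395,320),3.3)
import pickle; pickle.dump(c,open("top.pkl","wb"))
E
```

```text
(no output)
```

View pics/crop1.png

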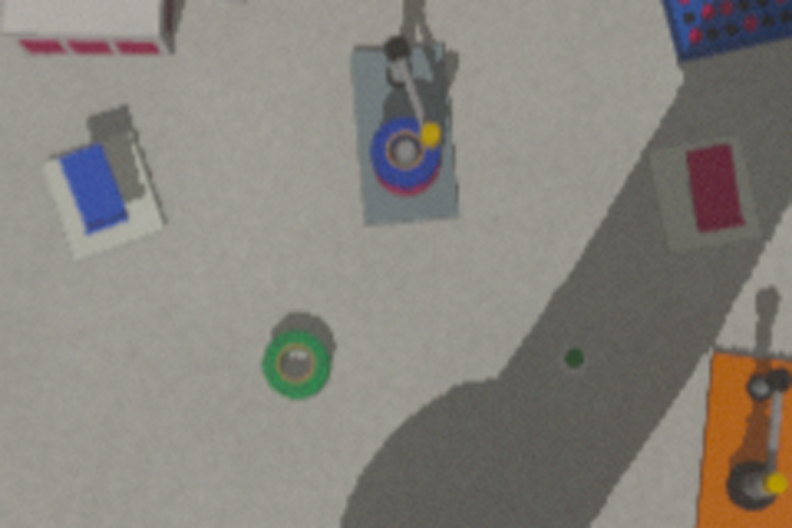

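Confirmed: the grey-base tower, at crop (405,150), carries the blue roll with magenta visible under it. The knob is at (430,132) and the pillar at (396,46). The blue rest spans (60–128,145–236) with its lip at the bottom end, and the magenta rest spans (687–745,145–233). Next I'll compute positions, fitting the rests by silhouette.

```bash
cat > m.py <<'E'
from h import *
import pickle
from scipy.optimize import minimize
c=pickle.load(open("top.pkl","rb"))
q=lambda u,v:(u/3.3+155-.35,v/3.3+160-.35)
P=atz(c,q(405,150),.088);B=atz(c,q(406,152),.080);H=atz(c,q(396,46),.1);Kn=atz(c,q(430,132),.128)
for n,p in zip(("post","blue","pillar","knob"),(P,B,H,Kn)):print(n,p.round(4))
cor=[atz(c,q(*u),.012)[:2].round(4) for u in((352,46),(365,225),(459,216),(446,42))];print("base",cor)
print("tower x yaw",np.degrees(np.arctan2(*(H-P)[[1,0]])),"dist",np.hypot(*(H-P)[:2]),"arm dir",np.degrees(np.arctan2(*(Kn-H)[[1,0]])),np.hypot(*(Kn-H)[:2]))
hsv=cv2.cvtColor(c[0]["pixels"],cv2.COLOR_RGB2HSV)
a=.35
def model(p):
    X=[[x,y,z] for y in(-.018,.018) for x,z in((-.038,.010),(-.033,.01),(.028,0),(.028,-.008),(-.038,-.008))]
    cy,sy=np.cos(p[2]),np.sin(p[2])
    R=np.array([[cy,-sy,0],[sy,cy,0],[0,0,1]])@np.array([[np.cos(a),0,-np.sin(a)],[0,1,0],[np.sin(a),0,np.cos(a)]])
    return np.array(X)@R.T+[p[0],p[1],.06]
def fit(lo,hi,box,yaw0):
    m=cv2.inRange(hsv,lo,hi);w=np.zeros_like(m);x0,y0,x1,y1=box;w[y0:y1,x0:x1]=m[y0:y1,x0:x1]
    n,l,st,ce=cv2.connectedComponentsWithStats(w);k=1+np.argmax(st[1:,4]);w=(l==k).astype(np.uint8)
    S=4;W=cv2.resize(w[y0:y1,x0:x1]*255,None,fx=S,fy=S,interpolation=cv2.INTER_LINEAR)>127
    def cost(p):
        h=cv2.convexHull(((proj(c,model(p))-[x0,y0]+.5)*S).astype(np.float32))
        M=np.zeros(W.shape,np.uint8);cv2.fillConvexPoly(M,np.round(h*16).astype(np.int32),1,shift=4)
        return (M.astype(bool)^W).sum()/W.sum()
    g=atz(c,ce[k],.06);best=min((minimize(cost,[g[0],g[1],y],method="Nelder-Mead",options=dict(initial_simplex=[[g[0],g[1],y],[g[0]+.008,g[1],y],[g[0],g[1]+.008,y],[g[0],g[1],y+.15]])) for y in(yaw0-.2,yaw0,yaw0+.2)),key=lambda r:r.fun)
    print("rest",best.x.round(4),"err",best.fun,"area",st[k,4]);return best.x
fit((100,110,60),(130,255,255),(165,195,210,240),.3)
fit((150,90,40),(180,255,255),(350,195,390,240),0.1)
E
python3 m.py
```

```text
post [0.5518 0.0103 0.088 ]
blue [0.5518 0.0096 0.08  ]
pillar [0.6348 0.0167 0.1   ]
knob [ 0.5573 -0.0099  0.128 ]
base [array([0.6596, 0.0561]), array([0.5042, 0.0454]), array([ 0.5109, -0.0334]), array([ 0.6622, -0.0244])]
tower x yaw 4.415750779658247 dist 0.08324348063955664 arm dir -161.04553169651544 0.08186324674415718
rest [0.5343 0.2668 0.4481] err 0.18828190158465388 area 300
rest [ 0.5289 -0.2399  0.1474] err 0.11448066717210008 area 330
```

```bash
cat > joint.py <<'E'
import sys,io,contextlib
with contextlib.redirect_stdout(io.StringIO()):
    from m import *
def mask(c,lo,hi,box):
    h=cv2.cvtColor(c[0]["pixels"],cv2.COLOR_RGB2HSV);m=cv2.inRange(h,lo,hi);x0,y0,x1,y1=box
    n,l,st,ce=cv2.connectedComponentsWithStats(m[y0:y1,x0:x1]);k=1+np.argmax(st[1:,4])
    return cv2.resize((l==k).astype(np.uint8)*255,None,fx=4,fy=4)>127
def cost(c,W,box,p):
    h=cv2.convexHull(((proj(c,model(p))-box[:2]+.5)*4).astype(np.float32))
    M=np.zeros(W.shape,np.uint8);cv2.fillConvexPoly(M,np.round(h*16).astype(np.int32),1,shift=4)
    return (M.astype(bool)^W).sum()/W.sum()
cs=cam("scene")
for nm,lo,hi,b1,b2,g in(("blue",(100,110,60),(130,255,255),(165,195,210,240),(345,265,400,310),(.5343,.2668,.448)),("mag",(150,80,40),(180,255,255),(350,195,390,240),(195,150,245,185),(.5289,-.2399,.147))):
    W1=mask(c,lo,hi,b1);W2=mask(cs,lo,hi,b2)
    for f,l in((lambda p:cost(c,W1,b1,p),"top"),(lambda p:cost(cs,W2,b2,p),"scene"),(lambda p:cost(c,W1,b1,p)+cost(cs,W2,b2,p),"both")):
        r=min((minimize(f,g,method="Nelder-Mead",options=dict(initial_simplex=[g]+[list(np.array(g)+s*d) for d in np.diag([.008,.008,.15])])) for s in(1,-1)),key=lambda r:r.fun)
        print(nm,l,r.x.round(4),round(r.fun,3))
E
cat > go.py <<'E'
# usage: go.py x y z yaw_deg tilt_deg N : constant rows from the present pose to the target
import sys
from h import *
from scipy.spatial.transform import Rotation as Ro
x,y,z,yaw,tilt,N=map(float,sys.argv[1:]);N=int(N)
s=telemetry.observe();R0=Ro.from_euler("xyz",s["tool_rot"])
R1=Ro.from_euler("z",yaw,degrees=True)*Ro.from_euler("y",-tilt,degrees=True)*Ro.from_euler("x",180,degrees=True)
w=(R0.inv()*R1).as_rotvec()/N
A=sum((R0*Ro.from_rotvec(w*i)).as_matrix() for i in range(N))
d=np.linalg.solve(A,np.array([x,y,z])-s["position"])
print("row shift",d.round(4),"|",np.linalg.norm(d).round(4),"turn",np.degrees(w).round(2),"t",s["clock"],"pos",s["position"].round(4),"rot",np.degrees(s["tool_rot"]).round(1),"q",s["qpos"].round(2))
E
python3 joint.py; python3 go.py .557 -.0105 .2 19 0 24
```

```text
blue top [0.5343 0.2668 0.4484] 0.188
blue scene [0.5332 0.2659 0.4357] 0.214
blue both [0.5343 0.2667 0.4462] 0.409
mag top [ 0.5291 -0.2402  0.1622] 0.095
mag scene [ 0.5306 -0.239   0.2837] 0.268
mag both [ 0.5299 -0.2399  0.1945] 0.401
row shift [ 0.0196 -0.0166  0.0021] | 0.0258 turn [-0.    0.    0.31] t 0.2 pos [ 0.2784 -0.5594  0.25  ] rot [-180.     0.    26.5] q [ 1.04  0.52 -0.04  1.6   0.02  1.02 -0.11]
```

```bash
R='0.045 0.0196 -0.0166 0.0021 0 0 0.31'; python3 -m crank '0.045 0.0196 -0.0166 0.0021 0 0 0.31;0.045 0.0196 -0.0166 0.0021 0 0 0.31;0.045 0.0196 -0.0166 0.0021 0 0 0.31;0.045 0.0196 -0.0166 0.0021 0 0 0.31;0.045 0.0196 -0.0166 0.0021 0 0 0.31;0.045 0.0196 -0.0166 0.0021 0 0 0.31;0.045 0.0196 -0.0166 0.0021 0 0 0.31;0.045 0.0196 -0.0166 0.0021 0 0 0.31' 30; python3 -m crank '0.045 0.0196 -0.0166 0.0021 0 0 0.31;0.045 0.0196 -0.0166 0.0021 0 0 0.31;0.045 0.0196 -0.0166 0.0021 0 0 0.31;0.045 0.0196 -0.0166 0.0021 0 0 0.31;0.045 0.0196 -0.0166 0.0021 0 0 0.31;0.045 0.0196 -0.0166 0.0021 0 0 0.31;0.045 0.0196 -0.0166 0.0021 0 0 0.31;0.045 0.0196 -0.0166 0.0021 0 0 0.31'; python3 -m crank '0.045 0.0196 -0.0166 0.0021 0 0 0.31;0.045 0.0196 -0.0166 0.0021 0 0 0.31;0.045 0.0196 -0.0166 0.0021 0 0 0.31;0.045 0.0196 -0.0166 0.0021 0 0 0.31;0.045 0.0196 -0.0166 0.0021 0 0 0.31;0.045 0.0196 -0.0166 0.0021 0 0 0.31;0.045 0 0 0 0 0 0;0.045 0 0 0 0 0 0'; python3 go.py .557 -.0105 .124 19 0 8
```

```text
clock: 0.87
position: [0.3635, -0.3712, 0.2334]
tool_rot: [-3.142, 0.0, 0.418]
force: [0.6, 0.6, 1.0]
grip_width: 0.0451
finger_force: 0.0
clock: 1.53
position: [0.4563, -0.1879, 0.2166]
tool_rot: [-3.142, 0.0, 0.375]
force: [1.2, -0.4, 0.7]
grip_width: 0.045
finger_force: 0.0
clock: 2.2
position: [0.531, -0.053, 0.2038]
tool_rot: [-3.141, 0.0, 0.345]
force: [-0.3, -0.4, 0.6]
grip_width: 0.0453
finger_force: 0.0
row shift [ 0.0048 -0.0039  0.01  ] | 0.0118 turn [-0.   0.   0.1] t 2.2 pos [ 0.531  -0.053   0.2038] rot [-180.     0.    19.8] q [ 0.11  0.44 -0.16  1.88  0.09  0.83 -1.32]
```

```bash
python3 -m crank '0.045 0.0127 -0.0104 0 0 0 -0.2;0.045 0.0127 -0.0104 0 0 0 -0.2;0.045 0.0127 -0.0104 0 0 0 -0.2;0.045 0 0 0.02 0 0 0;0.045 0 0 0.02 0 0 0;0.045 0 0 0.02 0 0 0;0.045 0 0 0.018 0 0 0;0.045 0 0 0 0 0 0'; python3 go.py .557 -.0105 .124 19 0 1; python3 - <<'E'
from h import *
c=cam("scene");save(c[0],"s1.png",(200,130,360,290),3.5)
E
```

```text
clock: 2.87
position: [0.5548, -0.0115, 0.1232]
tool_rot: [-3.14, 0.004, 0.354]
force: [-1.1, 0.3, -0.3]
grip_width: 0.045
finger_force: 0.0
row shift [ 0.0024 -0.0002 -0.0008] | 0.0026 turn [-0.08  0.23  1.27] t 2.8667 pos [ 0.5548 -0.0115  0.1232] rot [-179.9    0.2   20.3] q [ 0.02  0.59 -0.15  1.88  0.13  0.69 -1.42]
```

View pics/s1.png

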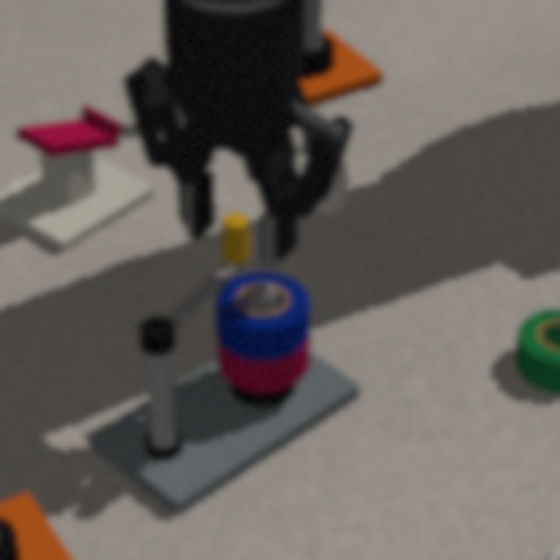

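The knob, at crop (236,238), sits between the fingers. Swinging it along the arc now.

```bash
python3 -m crank '0.03 0.0005 0.0093 0 0 0 -6.5;0.03 0.0005 0.0093 0 0 0 -6.5;0.03 0.0005 0.0093 0 0 0 -6.5;0.03 0.0005 0.0093 0 0 0 -6.5;0.03 0.0005 0.0093 0 0 0 -6.5;0.03 0.0005 0.0093 0 0 0 -6.5;0.03 0 0 0 0 0 0;0.03 0 0 0 0 0 0'; python3 go.py .6245 -.063 .124 92 0 6
```

```text
clock: 3.58
position: [0.5913, -0.0544, 0.127]
tool_rot: [3.141, -0.001, 1.029]
force: [-0.8, 0.2, 0.2]
grip_width: 0.0299
finger_force: 0.0
row shift [0.0003 0.0058 0.0005] | 0.0058 turn [ 0.01 -0.   -5.5 ] t 3.5833 pos [ 0.5913 -0.0544  0.127 ] rot [180.  -0.  59.] q [ 0.22  0.64 -0.33  1.77  0.28  0.77 -0.79]
```

```bash
python3 -m crank '0.03 0.0004 0.009 0.0005 0 0 -6.5;0.03 0.0004 0.009 0.0005 0 0 -6.5;0.03 0.0004 0.009 0.0005 0 0 -6.5;0.03 0.0004 0.009 0.0005 0 0 -6.5;0.03 0.0004 0.009 0 0 0 -6.5;0.03 0 0 0 0 0 0;0.05 0 0 0 0 0 0;0.05 0 0 0 0 0 0'; python3 - <<'E'
from h import *
c=cam("scene");save(c[0],"s2.png",(200,130,360,290),3.5)
E
python3 go.py .553 .0096 .21 4 0 16
```

```text
clock: 4.25
position: [0.6332, -0.0655, 0.1243]
tool_rot: [-3.141, 0.0, 1.596]
force: [0.0, -0.8, 0.3]
grip_width: 0.0497
finger_force: 0.0
row shift [ 0.0005 -0.0076 -0.0054] | 0.0093 turn [0.   0.   5.47] t 4.3 pos [ 0.6333 -0.0655  0.1244] rot [-180.     0.    91.5] q [ 0.31  0.72 -0.47  1.65  0.4   0.87 -0.29]
```

View pics/s2.png

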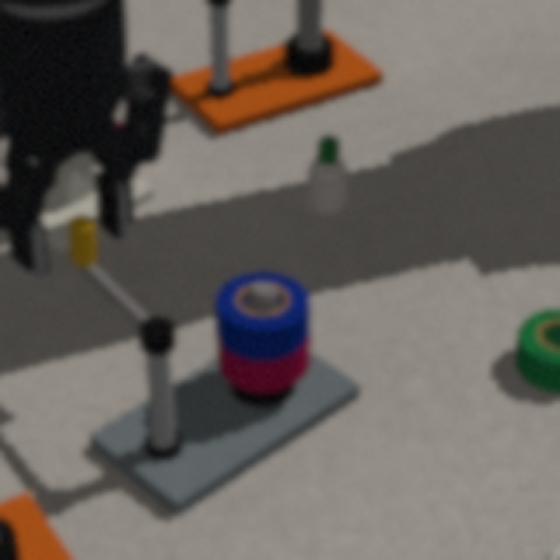

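The arm is swung far aside, with the knob at (84,240) free between the fingers. I'll lift straight up, then move over the post.

```bash
python3 -m crank '0.05 0 0 -0.02 0 0 0;0.05 0 0 -0.03 0 0 0;0.05 0 0 -0.03 0 0 0;0.085 0 0 0 0 0 0;0.085 0 0 0 0 0 6;0.085 0 0 0 0 0 6;0.085 0 0 0 0 0 6;0.085 0 0 0 0 0 6';  python3 go.py .553 .0096 .19 4 0 12
```

```text
clock: 4.97
position: [0.6334, -0.0658, 0.2043]
tool_rot: [3.141, 0.0, 1.174]
force: [0.2, 0.9, -1.3]
grip_width: 0.0849
finger_force: 0.0
row shift [-0.0014 -0.0096  0.0012] | 0.0097 turn [ 0.   -0.    5.27] t 4.9667 pos [ 0.6334 -0.0658  0.2043] rot [180.    0.   67.3] q [ 0.27  0.61 -0.4   1.6   0.27  0.99 -0.61]
```

```bash
python3 -m crank '0.085 -0.0014 -0.0096 0.0012 0 0 5.27;0.085 -0.0014 -0.0096 0.0012 0 0 5.27;0.085 -0.0014 -0.0096 0.0012 0 0 5.27;0.085 -0.0014 -0.0096 0.0012 0 0 5.27;0.085 -0.0014 -0.0096 0.0012 0 0 5.27;0.085 -0.0014 -0.0096 0.0012 0 0 5.27;0.085 -0.0014 -0.0096 0.0012 0 0 5.27;0.085 -0.0014 -0.0096 0.0012 0 0 5.27';  python3 -m crank '0.085 -0.0014 -0.0096 0.0012 0 0 5.27;0.085 -0.0014 -0.0096 0.0012 0 0 5.27;0.085 -0.0014 -0.0096 0.0012 0 0 5.27;0.085 -0.0014 -0.0096 0.0012 0 0 5.27;0.085 0 0 0 0 0 0;0.085 0 0 0 0 0 0;0.085 0 0 0 0 0 0;0.085 0 0 0 0 0 0';python3 go.py .553 .0096 .076 4 0 6
```

```text
clock: 5.63
position: [0.5689, -0.025, 0.1947]
tool_rot: [3.141, -0.0, 0.438]
force: [0.7, 0.7, 0.4]
grip_width: 0.085
finger_force: 0.0
clock: 6.3
position: [0.553, 0.0087, 0.1898]
tool_rot: [3.141, -0.0, 0.079]
force: [-0.7, 0.6, -0.5]
grip_width: 0.0851
finger_force: 0.0
row shift [ 0.     -0.0001  0.019 ] | 0.019 turn [ 0.   -0.    0.09] t 6.3 pos [0.553  0.0087 0.1898] rot [180.   -0.    4.5] q [-0.01  0.49 -0.15  1.85  0.1   0.82 -1.7 ]
```

```bash
python3 -m crank '0.085 0 0 0.025 0 0 0;0.085 0 0 0.025 0 0 0;0.085 0 -0.0005 0.025 0 0 0;0.085 0 -0.0005 0.025 0 0 0;0.085 0 0 0.0145 0 0 0;0.085 0 0 0 0 0 0;0.085 0 0 0 0 0 0;0.085 0 0 0 0 0 0'; python3 - <<'E'
from h import *
c=cam("scene");save(c[0],"s3.png",(230,160,330,260),5)
E
```

```text
clock: 6.97
position: [0.5534, 0.0101, 0.0762]
tool_rot: [-3.142, -0.001, 0.078]
force: [0.6, 0.4, -0.4]
grip_width: 0.0846
finger_force: 0.0
```

View pics/s3.png

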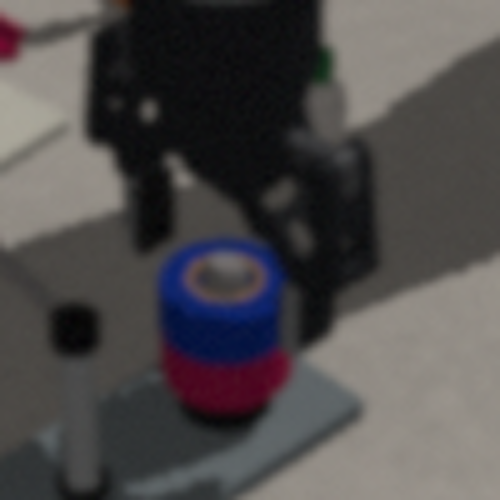

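Both fingers straddle the blue roll. The right fingertip is near crop (308,345), so I'll check its height by projection.

```bash
python3 - <<'E'
from h import *
c=cam("scene")
for z in(.05,.055,.06,.065,.07): print(z,(((proj(c,[[.553+.011,.0525,z],[.553-.011,.0525,z],[.564,-.0325,z],[.553,-.0325,z]])-[230,160])*5).round(0)).tolist())
E
```

```text
0.05 [[272.0, 393.0], [314.0, 371.0], [145.0, 291.0], [166.0, 281.0]]
0.055 [[272.0, 384.0], [314.0, 361.0], [145.0, 282.0], [166.0, 272.0]]
0.06 [[273.0, 374.0], [314.0, 352.0], [145.0, 272.0], [165.0, 262.0]]
0.065 [[273.0, 365.0], [314.0, 343.0], [144.0, 263.0], [165.0, 253.0]]
0.07 [[273.0, 355.0], [315.0, 333.0], [144.0, 254.0], [165.0, 244.0]]
```

```bash
python3 -m crank '0.085 0 0 0.004 0 0 0;0.05 0 0 0 0 0 0;0.05 0 0 0 0 0 0;0.05 0 0 0 0 0 0;0.05 0 0 0 0 0 0;0.05 0 0 0 0 0 0;0.05 0 0 0 0 0 0;0.05 0 0 0 0 0 0' 30; python3 -m crank '0.05 0 0 0 0 0 0;0.05 0 0 0 0 0 0;0.05 0 0 -0.004 0 0 0;0.05 0 0 -0.006 0 0 0;0.05 0 0 -0.01 0 0 0;0.05 0 0 -0.01 0 0 0;0.05 0 0 -0.01 0 0 0;0.05 0 0 0 0 0 0'
```

```text
clock: 7.73
position: [0.5529, 0.0104, 0.0716]
tool_rot: [3.142, -0.0, 0.079]
force: [-1.9, -0.0, 5.5]
grip_width: 0.0543
finger_force: 31.0
clock: 8.4
position: [0.5538, 0.0104, 0.1137]
tool_rot: [-3.142, -0.003, 0.078]
force: [0.2, -0.2, -0.6]
grip_width: 0.0543
finger_force: 32.2
```

```bash
python3 -m crank '0.05 0 0 -0.02 0 0 0;0.05 0 0 -0.02 0 0 0;0.05 0 0 -0.02 0 0 0;0.05 0 0 -0.02 0 0 0;0.05 0 0 -0.01 0 0 0;0.05 0 0 0 0 0 0;0.05 0 0 0 0 0 0;0.05 0 0 0 0 0 0';python3 - <<'E'
from h import *
c=cam("scene");save(c[0],"s4.png",(210,110,330,240),4.5)
E
python3 go.py .534 .2667 .2 25.6 0 16
```

```text
clock: 9.07
position: [0.5523, 0.0104, 0.2001]
tool_rot: [3.142, 0.001, 0.078]
force: [-0.4, -0.1, -1.5]
grip_width: 0.0543
finger_force: 32.4
row shift [ 0.0029 -0.0159 -0.    ] | 0.0162 turn [-0.    0.01 -1.32] t 9.1167 pos [0.5522 0.0103 0.2   ] rot [1.8e+02 1.0e-01 4.5e+00] q [-0.01  0.47 -0.15  1.84  0.09  0.84 -1.7 ]
```

View pics/s4.png

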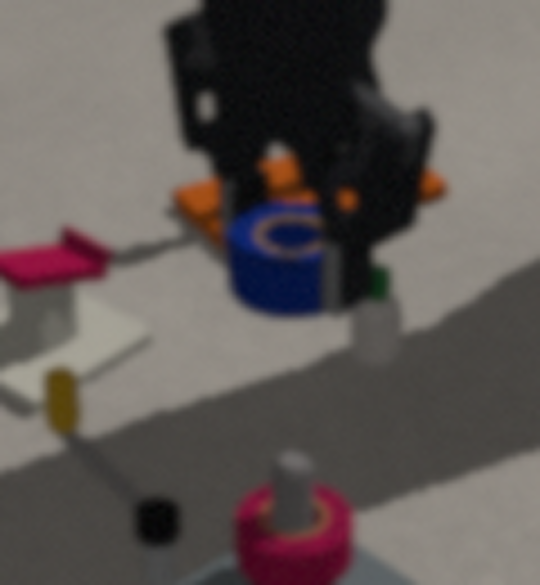

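The blue roll is held level in the grip. Its left edge is at x≈229, its bottom at y≈311, and its far top rim at y≈204. The magenta roll stays on the post at (295,530). I'll compare that with the model to find the offset in the grip.

```bash
python3 - <<'E'
from h import *
c=cam("scene");a=np.linspace(0,6.283,100)
def ext(dx,zb):
    C=np.array([.5522+dx*np.cos(.078),.0103+dx*np.sin(.078)])
    X=[[C[0]+.028*np.cos(t),C[1]+.028*np.sin(t),z] for z in(zb,zb+.025) for t in a]
    p=(proj(c,X)+.5-[210,110])*4.5; return p[:,0].min(),p[:,1].max(),p[:,1].min()
for dx in(-.004,-.002,0,.002,.004):
  print(dx,np.round(ext(dx,.1835),0), np.round(ext(dx,.180),0))
# mask measurement
h=cv2.cvtColor(c[0]["pixels"],cv2.COLOR_RGB2HSV)[110:190,255:295]
m=cv2.inRange(h,(100,110,50),(130,255,255));ys,xs=np.nonzero(m)
print("mask left,bot,top",(xs.min()+45)*4.5,(ys.max()+1)*4.5,ys.min()*4.5,m.sum()//255)
E
```

```text
-0.004 [239. 316. 196.] [239. 323. 203.]
-0.002 [235. 318. 198.] [236. 325. 204.]
0 [232. 320. 199.] [232. 327. 206.]
0.002 [228. 322. 201.] [228. 329. 208.]
0.004 [225. 324. 203.] [225. 331. 209.]
mask left,bot,top 229.5 315.0 202.5 347
```

```bash
python3 go.py .505 .253 .19 25.6 20.05 16
```

```text
row shift [ 0.0008 -0.0155  0.0009] | 0.0155 turn [ 0.23  1.25 -1.31] t 9.1667 pos [0.5523 0.0104 0.2   ] rot [-1.8e+02  1.0e-01  4.5e+00] q [-0.01  0.47 -0.15  1.84  0.09  0.84 -1.7 ]
```

```bash
python3 -m crank '0.05 0.0008 -0.0155 0.0009 0.23 1.25 -1.31;0.05 0.0008 -0.0155 0.0009 0.23 1.25 -1.31;0.05 0.0008 -0.0155 0.0009 0.23 1.25 -1.31;0.05 0.0008 -0.0155 0.0009 0.23 1.25 -1.31;0.05 0.0008 -0.0155 0.0009 0.23 1.25 -1.31;0.05 0.0008 -0.0155 0.0009 0.23 1.25 -1.31;0.05 0.0008 -0.0155 0.0009 0.23 1.25 -1.31;0.05 0.0008 -0.0155 0.0009 0.23 1.25 -1.31'; python3 -m crank '0.05 0.0008 -0.0155 0.0009 0.23 1.25 -1.31;0.05 0.0008 -0.0155 0.0009 0.23 1.25 -1.31;0.05 0.0008 -0.0155 0.0009 0.23 1.25 -1.31;0.05 0.0008 -0.0155 0.0009 0.23 1.25 -1.31;0.05 0.0008 -0.0155 0.0009 0.23 1.25 -1.31;0.05 0.0008 -0.0155 0.0009 0.23 1.25 -1.31;0.05 0.0008 -0.0155 0.0009 0.23 1.25 -1.31;0.05 0.0008 -0.0155 0.0009 0.23 1.25 -1.31'; python3 go.py .5103 .2554 .1319 25.6 20.05 6
```

```text
clock: 9.83
position: [0.5395, 0.1345, 0.1949]
tool_rot: [-3.125, -0.176, 0.262]
force: [1.0, -0.3, -1.1]
grip_width: 0.0542
finger_force: 32.4
clock: 10.5
position: [0.5051, 0.2537, 0.1909]
tool_rot: [3.141, -0.353, 0.449]
force: [0.8, 0.9, -1.6]
grip_width: 0.0543
finger_force: 32.4
row shift [-0.0025  0.0001  0.0095] | 0.0099 turn [-0.   -0.03  0.02] t 10.5 pos [0.5051 0.2537 0.1909] rot [179.9 -20.2  25.8] q [-0.48  0.38 -0.15  2.09  0.34  0.34 -2.03]
```

```bash
python3 -m crank '0.05 -0.005 0.0002 0.019 0 -0.06 0.04;0.05 -0.005 0.0002 0.019 0 -0.06 0.04;0.05 -0.005 0.0002 0.019 0 -0.06 0.04;0.05 0 0 0.015 0 0 0;0.05 0 0 0.015 0 0 0;0.05 0 0 0.01 0 0 0;0.05 0 0 0 0 0 0;0.05 0 0 0 0 0 0'; python3 go.py .5283 .2640 .0774 25.6 20.05 4;python3 - <<'E'
from h import *
c=cam("scene");save(c[0],"s5.png",(310,220,430,340),4.5)
E
```

```text
clock: 11.17
position: [0.5223, 0.2601, 0.096]
tool_rot: [3.141, -0.347, 0.446]
force: [0.8, -1.2, -0.6]
grip_width: 0.0543
finger_force: 32.4
row shift [ 0.0001 -0.0002  0.005 ] | 0.005 turn [ 0.01  0.04 -0.01] t 11.1667 pos [0.5223 0.2601 0.096 ] rot [180.  -19.9  25.5] q [-0.5   0.58 -0.12  2.1   0.77  0.16 -2.45]
```

View pics/s5.png

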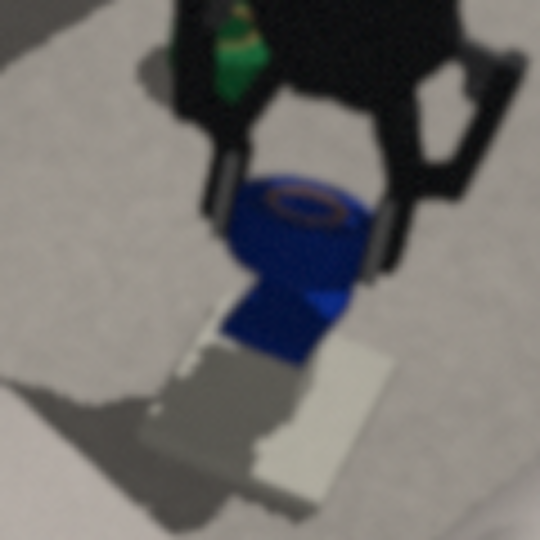

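The roll is tilted just above the blue rest, whose rear edge runs from (222,332) to (300,362), with a finger on each side. Joint 6 is close to its lower limit, so I'll ease the tilt to 16° for the descent. The roll can pivot between the pads as it settles on the face.

```bash
python3 go.py .528 .2638 .0815 25.6 16 8; python3 -c "
from h import *;print(telemetry.observe()['qpos'])"
```

```text
row shift [ 0.0002 -0.0001  0.0021] | 0.0021 turn [ 0.   -0.5  -0.01] t 11.2167 pos [0.5226 0.2602 0.0967] rot [180.  -20.   25.5] q [-0.5   0.58 -0.12  2.1   0.77  0.16 -2.45]
[-0.4982259   0.57615725 -0.11970667  2.10316139  0.76578804  0.16441961
 -2.45177898]
```

```bash
python3 -m crank '0.05 0 0 0 0 -1 0;0.05 0 0 0 0 -1 0;0.05 0 0 0 0 -1 0;0.05 0 0 0 0 -1 0;0.05 0.0004 -0.0002 0.004 0 0 0;0.05 0.0004 -0.0002 0.004 0 0 0;0.05 0.0004 -0.0002 0.004 0 0 0;0.05 0 0 0 0 0 0'; python3 go.py .528 .2638 .0815 25.6 16 1;python3 -c "
from h import *;s=telemetry.observe();print(s['qpos'],s['force'])"
```

```text
clock: 11.88
position: [0.5263, 0.2631, 0.0849]
tool_rot: [3.141, -0.279, 0.447]
force: [-0.9, -0.8, -1.2]
grip_width: 0.0544
finger_force: 32.4
row shift [0.0008 0.0001 0.0038] | 0.0039 turn [ 0.05  0.01 -0.  ] t 11.8833 pos [0.5263 0.2631 0.0849] rot [180.  -16.   25.6] q [-0.39  0.62 -0.26  2.04  0.71  0.29 -2.37]
[-0.39222594  0.61830354 -0.25658304  2.03632792  0.70597782  0.28850771
 -2.36542109] [-0.86156618 -0.82720416 -1.1631343 ]
```

```bash
python3 -m crank '0.05 0.0006 0 0.003 0 0 0;0.05 0.0004 0 0.002 0 0 0;0.05 0.0002 0 0.001 0 0 0;0.05 0 0 0.001 0 0 0;0.05 0 0 0 0 0 0;0.05 0 0 0 0 0 0;0.05 0 0 0 0 0 0;0.05 0 0 0 0 0 0'; python3 go.py .526 .2628 .0759 25.6 16 1
```

```text
clock: 12.55
position: [0.5295, 0.2643, 0.0794]
tool_rot: [3.141, -0.28, 0.446]
force: [0.1, 1.0, -0.9]
grip_width: 0.054
finger_force: 32.4
row shift [-0.0046 -0.0002  0.0023] | 0.0052 turn [ 0.05 -0.04 -0.04] t 12.55 pos [0.5295 0.2643 0.0794] rot [180.  -16.   25.6] q [-0.4   0.63 -0.25  2.03  0.71  0.28 -2.37]
```

```bash
python3 -m crank '0.05 0 0 0.001 0 0 0;0.05 0 0 0 0 0 0;0.05 0.0001 0 0.001 0 0 0;0.05 0 0 0 0 0 0;0.05 0 0 0.0005 0 0 0;0.05 0 0 0 0 0 0;0.05 0 0 0 0 0 0;0.05 0 0 0 0 0 0'; python3 go.py .5299 .2647 .0759 25.6 16 1
```

```text
clock: 13.22
position: [0.5299, 0.2648, 0.0772]
tool_rot: [3.141, -0.28, 0.446]
force: [-6.9, -1.6, 8.6]
grip_width: 0.0539
finger_force: 31.0
row shift [-0.0004  0.0001  0.0012] | 0.0013 turn [ 0.04 -0.04 -0.02] t 13.2167 pos [0.5299 0.2648 0.0772] rot [180.  -16.   25.6] q [-0.4   0.64 -0.24  2.03  0.72  0.28 -2.38]
```

```bash
python3 -m crank '0.062 0 0 0 0 0 0;0.062 0 0 0 0 0 0;0.07 0 0 0 0 0 0;0.07 0 0 0 0 0 0;0.08 0 0 0 0 0 0;0.08 0 0 0 0 0 0;0.08 0 0 0 0 0 0;0.08 0 0 0 0 0 0'; python3 -m crank '0.08 0 0 -0.01 0 0 0;0.08 0 0 -0.02 0 0 0;0.08 0 0 -0.025 0 0 0;0.08 0 0 -0.025 0 0 0;0.08 0 0 -0.025 0 0 0;0.08 0 0 -0.02 0 -2 0;0.08 0 0 0 0 -2 0;0.08 0 0 0 0 -2 0'; python3 go.py .553 .01 .2 4 0 14
```

```text
clock: 13.88
position: [0.5301, 0.2647, 0.0769]
tool_rot: [3.141, -0.28, 0.446]
force: [0.8, 0.9, 0.6]
grip_width: 0.0798
finger_force: 0.0
clock: 14.55
position: [0.499, 0.2497, 0.1994]
tool_rot: [3.141, -0.176, 0.446]
force: [-0.6, -0.5, -0.6]
grip_width: 0.0801
finger_force: 0.0
row shift [-0.0009  0.0176 -0.0002] | 0.0177 turn [-0.13 -0.71  1.54] t 14.55 pos [0.499  0.2497 0.1994] rot [180.  -10.1  25.6] q [-0.17  0.45 -0.54  1.95  0.43  0.67 -2.09]
```

Moving back over the post, after which I'll check the placement from both cameras.

```bash
python3 -m crank '0.085 -0.0009 0.0176 -0.0002 -0.13 -0.71 1.54;0.085 -0.0009 0.0176 -0.0002 -0.13 -0.71 1.54;0.085 -0.0009 0.0176 -0.0002 -0.13 -0.71 1.54;0.085 -0.0009 0.0176 -0.0002 -0.13 -0.71 1.54;0.085 -0.0009 0.0176 -0.0002 -0.13 -0.71 1.54;0.085 -0.0009 0.0176 -0.0002 -0.13 -0.71 1.54;0.085 -0.0009 0.0176 -0.0002 -0.13 -0.71 1.54;0.085 -0.0009 0.0176 -0.0002 -0.13 -0.71 1.54'; python3 -m crank '0.085 -0.0009 0.0176 -0.0002 -0.13 -0.71 1.54;0.085 -0.0009 0.0176 -0.0002 -0.13 -0.71 1.54;0.085 -0.0009 0.0176 -0.0002 -0.13 -0.71 1.54;0.085 -0.0009 0.0176 -0.0002 -0.13 -0.71 1.54;0.085 -0.0009 0.0176 -0.0002 -0.13 -0.71 1.54;0.085 -0.0009 0.0176 -0.0002 -0.13 -0.71 1.54;0.085 0 0 0 0 0 0;0.085 0 0 0 0 0 0'; python3 - <<'E'
from h import *
t=cam("top");s=cam("scene")
# overlay the roll model at the ideal pose
a=.35;p=(.534,.2667,.446)
cy,sy=np.cos(p[2]),np.sin(p[2]);R=np.array([[cy,-sy,0],[sy,cy,0],[0,0,1]])@np.array([[np.cos(a),0,-np.sin(a)],[0,1,0],[np.sin(a),0,np.cos(a)]])
th=np.linspace(0,6.283,60);out=[]
for c,b in((t,(165,190,220,245)),(s,(340,240,410,310))):
    im=c[0]["pixels"][b[1]:b[3],b[0]:b[2],::-1];k=390/im.shape[0];im=cv2.resize(im,(int(im.shape[1]*k),390),interpolation=cv2.INTER_CUBIC)
    for r,z in((.028,.025),(.013,.025),(.028,0)):
        X=np.c_[r*np.cos(th),r*np.sin(th),0*th+z]@R.T+[p[0],p[1],.06]
        for q in ((proj(c,X)+.5-b[:2])*k).astype(int): cv2.circle(im,tuple(int(v) for v in q),1,(0,255,255),-1)
    out.append(im)
cv2.imwrite("pics/o1.png",np.hstack(out))
E
python3 go.py .553 .01 .046 4 0 8
```

```text
clock: 15.22
position: [0.5404, 0.1146, 0.1978]
tool_rot: [-3.133, -0.074, 0.229]
force: [-0.2, 0.3, -0.1]
grip_width: 0.0851
finger_force: 0.0
clock: 15.88
position: [0.5523, 0.009, 0.1973]
tool_rot: [-3.141, 0.001, 0.066]
force: [0.3, 0.6, 0.1]
grip_width: 0.0854
finger_force: 0.0
row shift [0.0001 0.0001 0.0189] | 0.0189 turn [-0.01  0.   -0.01] t 15.9833 pos [0.5522 0.0107 0.1974] rot [-180.    0.    4.] q [ 0.2   0.5  -0.44  1.83  0.27  0.87 -1.87]
```

View pics/o1.png

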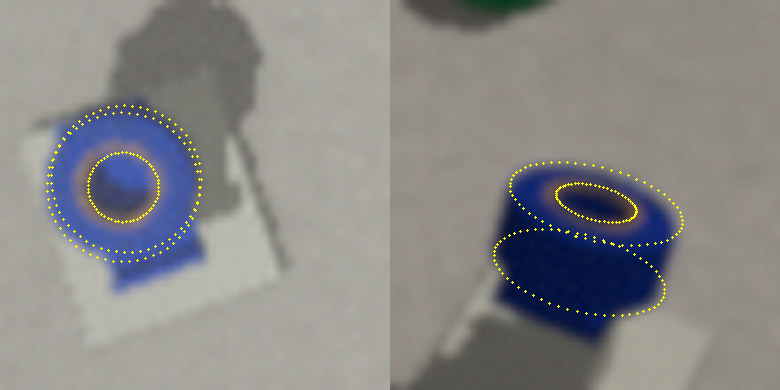

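The blue roll matches the ideal overlay to about 1.5 mm, flat behind the lip with the lip visible at (157,265). On to the magenta roll, descending over the post.

```bash
python3 -m crank '0.085 0.0003 0.0003 0.03 0 0 0;0.085 0.0003 0.0003 0.03 0 0 0;0.085 0 0 0.03 0 0 0;0.085 0 0 0.03 0 0 0;0.085 0 0 0.02 0 0 0;0.085 0 0 0.011 0 0 0;0.085 0 0 0 0 0 0;0.085 0 0 0 0 0 0'; python3 -m crank '0.05 0 0 0 0 0 0;0.05 0 0 0 0 0 0;0.05 0 0 0 0 0 0;0.05 0 0 0 0 0 0;0.05 0 0 0 0 0 0;0.05 0 0 0 0 0 0;0.05 0 0 0 0 0 0;0.05 0 0 0 0 0 0'
```

```text
clock: 16.65
position: [0.553, 0.0105, 0.0468]
tool_rot: [-3.141, 0.001, 0.07]
force: [0.8, 0.2, -0.1]
grip_width: 0.085
finger_force: 0.0
clock: 17.32
position: [0.5536, 0.0099, 0.0478]
tool_rot: [-3.141, -0.002, 0.068]
force: [-2.3, -0.3, 13.1]
grip_width: 0.0554
finger_force: 29.2
```

```bash
python3 -m crank '0.05 0 0 -0.003 0 0 0;0.05 0 0 -0.005 0 0 0;0.05 0 0 -0.01 0 0 0;0.05 0 0 -0.015 0 0 0;0.05 0 0 -0.015 0 0 0;0.05 0 0 -0.015 0 0 0;0.05 0 0 0 0 0 0;0.05 0 0 0 0 0 0'; python3 -m crank '0.05 0 0 -0.02 0 0 0;0.05 0 0 -0.02 0 0 0;0.05 0 0 -0.02 0 0 0;0.05 0 0 -0.02 0 0 0;0.05 0 0 -0.012 0 0 0;0.05 0 0 0 0 0 0;0.05 0 0 0 0 0 0;0.05 0 0 0 0 0 0'; python3 - <<'E'
from h import *
c=cam("scene");a=np.linspace(0,6.283,100);s=telemetry.observe();P=s["position"];y=s["tool_rot"][2]
def ext(dx,zb):
    X=[[P[0]+dx*np.cos(y)+.028*np.cos(t),P[1]+dx*np.sin(y)+.028*np.sin(t),z] for z in(zb,zb+.025) for t in a]
    p=(proj(c,X)+.5); return p[:,0].min(),p[:,1].max(),p[:,1].min()
print(P)
for dx in(-.003,0,.003):
  print(dx,*[np.round(ext(dx,P[2]-k),1) for k in(.0145,.0165,.0185)])
h=cv2.cvtColor(c[0]["pixels"],cv2.COLOR_RGB2HSV)
u,v=proj(c,P)[0].astype(int);b=(u-30,v-30)
m=cv2.inRange(h[v-30:v+30,u-22:u+30],(150,90,40),(180,255,255));n,l,st,ce=cv2.connectedComponentsWithStats(m);k=1+np.argmax(st[1:,4]);x0,y0,w,hh,A=st[k]
print("left,bot,top",x0+u-22,y0+hh+v-30,y0+v-30,A)
E
python3 go.py .505 -.245 .19 9.5 16 16
```

```text
clock: 17.98
position: [0.5534, 0.0098, 0.1105]
tool_rot: [-3.141, -0.001, 0.069]
force: [0.3, 0.6, -1.6]
grip_width: 0.0549
finger_force: 32.0
clock: 18.65
position: [0.5524, 0.0098, 0.2003]
tool_rot: [-3.141, 0.002, 0.069]
force: [0.1, -0.3, -1.0]
grip_width: 0.0547
finger_force: 32.4
[0.5523771  0.00977938 0.200168  ]
-0.003 [262.4 179.5 152.7] [262.5 180.4 153.6] [262.5 181.3 154.4]
0 [261.3 180.1 153.2] [261.3 181.  154.1] [261.3 181.9 155. ]
0.003 [260.1 180.7 153.8] [260.1 181.6 154.7] [260.1 182.5 155.5]
left,bot,top 260 180 155 417
row shift [-0.0048  0.0155 -0.    ] | 0.0162 turn [ 0.05  1.01 -0.35] t 18.7 pos [0.5524 0.0098 0.2002] rot [-1.8e+02  1.0e-01  3.9e+00] q [ 0.2   0.5  -0.45  1.82  0.27  0.88 -1.87]
```

```bash
python3 -m crank '0.05 -0.0053 0.0155 0 0.05 1.01 -0.35;0.05 -0.0053 0.0155 0 0.05 1.01 -0.35;0.05 -0.0053 0.0155 0 0.05 1.01 -0.35;0.05 -0.0053 0.0155 0 0.05 1.01 -0.35;0.05 -0.0053 0.0155 0 0.05 1.01 -0.35;0.05 -0.0053 0.0155 0 0.05 1.01 -0.35;0.05 -0.0053 0.0155 0 0.05 1.01 -0.35;0.05 -0.0053 0.0155 0 0.05 1.01 -0.35'; python3 -m crank '0.05 -0.0053 0.0155 0 0.05 1.01 -0.35;0.05 -0.0053 0.0155 0 0.05 1.01 -0.35;0.05 -0.0053 0.0155 0 0.05 1.01 -0.35;0.05 -0.0053 0.0155 0 0.05 1.01 -0.35;0.05 -0.0053 0.0155 0 0.05 1.01 -0.35;0.05 -0.0053 0.0155 0 0.05 1.01 -0.35;0.05 -0.0053 0.0155 0 0.05 1.01 -0.35;0.05 -0.0053 0.0155 0 0.05 1.01 -0.35'; python3 go.py .5037 -.2444 .1323 9.5 16 6
```

```text
clock: 19.37
position: [0.5213, -0.118, 0.1975]
tool_rot: [-3.137, -0.14, 0.118]
force: [0.6, -0.1, -1.4]
grip_width: 0.055
finger_force: 32.4
clock: 20.03
position: [0.4975, -0.2464, 0.1885]
tool_rot: [-3.14, -0.282, 0.167]
force: [0.3, -0.0, -0.9]
grip_width: 0.0551
finger_force: 32.4
row shift [-0.0016 -0.0002  0.0093] | 0.0094 turn [-0.02 -0.02  0.01] t 20.0333 pos [ 0.4975 -0.2464  0.1885] rot [-179.9  -16.1    9.6] q [ 0.87  0.46 -0.56  2.    0.18  0.51 -1.16]
```

```bash
python3 -m crank '0.05 -0.0032 -0.0004 0.0186 0 0 0;0.05 -0.0032 -0.0004 0.0186 0 0 0;0.05 -0.0032 -0.0004 0.0186 0 0 0;0.05 0.001 0 0.015 0 0 0;0.05 0.001 0 0.015 0 0 0;0.05 0.001 0 0.015 0 0 0;0.05 0 0 0 0 0 0;0.05 0 0 0 0 0 0'; python3 go.py .524 -.2410 .0795 9.5 16 5
python3 - <<'E'
from h import *
# lateral check: magenta rest re-fit not possible under the roll; report joints only
s=telemetry.observe();print(s["qpos"].round(3),s["force"].round(1))
E
```

```text
clock: 20.7
position: [0.5188, -0.2403, 0.0898]
tool_rot: [-3.139, -0.28, 0.167]
force: [-0.4, -0.1, -0.6]
grip_width: 0.0549
finger_force: 32.3
row shift [0.0004 0.0003 0.0023] | 0.0023 turn [-0.03 -0.01  0.02] t 20.7 pos [ 0.5188 -0.2403  0.0898] rot [-179.9  -16.     9.6] q [ 0.72  0.63 -0.41  2.03  0.29  0.3  -1.26]
[ 0.723  0.629 -0.414  2.026  0.291  0.302 -1.262] [-0.4 -0.1 -0.6]
```

```bash
python3 -m crank '0.05 0.0008 0.0003 0.004 0 0 0;0.05 0.0008 0.0003 0.004 0 0 0;0.05 0.0004 0.0002 0.003 0 0 0;0.05 0 0 0 0 0 0;0.05 0 0 0.001 0 0 0;0.05 0 0 0 0 0 0;0.05 0 0 0 0 0 0;0.05 0 0 0 0 0 0'; python3 go.py .524 -.2410 .0759 9.5 16 1
```

```text
clock: 21.37
position: [0.5246, -0.2411, 0.0801]
tool_rot: [-3.141, -0.282, 0.167]
force: [-0.3, -0.1, -0.9]
grip_width: 0.055
finger_force: 32.4
row shift [-0.0018 -0.0002  0.0038] | 0.0042 turn [-0.05 -0.16  0.06] t 21.3667 pos [ 0.5246 -0.2411  0.0801] rot [-180.   -16.2    9.6] q [ 0.7   0.65 -0.4   2.02  0.3   0.28 -1.27]
```

```bash
python3 -m crank '0.05 -0.0005 0 0.001 0 0 0;0.05 0 0 0 0 0 0;0.05 -0.0005 0 0.001 0 0 0;0.05 0 0 0 0 0 0;0.05 -0.0003 0 0.0006 0 0 0;0.05 0 0 0 0 0 0;0.05 0 0 0 0 0 0;0.05 0 0 0 0 0 0'; python3 go.py .524 -.2410 .0759 9.5 16 1
```

```text
clock: 22.03
position: [0.5244, -0.2414, 0.0775]
tool_rot: [3.142, -0.283, 0.167]
force: [-3.6, -0.7, 9.3]
grip_width: 0.0549
finger_force: 31.0
row shift [-0.0007 -0.0004  0.0014] | 0.0017 turn [-0.01 -0.19  0.06] t 22.0333 pos [ 0.5244 -0.2414  0.0775] rot [180.  -16.2   9.6] q [ 0.7   0.65 -0.39  2.02  0.3   0.28 -1.27]
```

Contact is at the expected height. Releasing, retreating along the tool axis and clearing away.

```bash
python3 -m crank '0.062 0 0 0 0 0 0;0.062 0 0 0 0 0 0;0.07 0 0 0 0 0 0;0.07 0 0 0 0 0 0;0.08 0 0 0 0 0 0;0.08 0 0 0 0 0 0;0.08 0 0 0 0 0 0;0.08 0 0 0 0 0 0'; python3 -m crank '0.08 0 0 -0.01 0 0 0;0.08 0 0 -0.02 0 0 0;0.08 0 0 -0.025 0 0 0;0.08 0 0 -0.025 0 0 0;0.08 0 0 -0.025 0 0 0;0.08 0 0 -0.02 0 -2 0;0.08 0 0 -0.02 0 -2 0;0.08 0 0 -0.02 0 -2 0'; python3 -m crank '0.08 0 0.03 0 0 0 0;0.08 0 0.03 0 0 0 0;0.08 0 0.03 0 0 0 0;0.08 0 0.03 0 0 0 0;0.08 0 0.03 0 0 0 0;0.08 0 0.03 0 0 0 0;0.08 0 0 0 0 0 0;0.08 0 0 0 0 0 0'; python3 - <<'E'
from h import *
t=cam("top");s=cam("scene");a=.35;th=np.linspace(0,6.283,60);rows=[]
for p,bt,bs in(((.534,.2667,.446),(165,190,220,245),(340,240,410,310)),((.5295,-.240,.166),(342,185,397,240),(185,125,255,195))):
  cy,sy=np.cos(p[2]),np.sin(p[2]);R=np.array([[cy,-sy,0],[sy,cy,0],[0,0,1]])@np.array([[np.cos(a),0,-np.sin(a)],[0,1,0],[np.sin(a),0,np.cos(a)]]);out=[]
  for c,b in((t,bt),(s,bs)):
    im=c[0]["pixels"][b[1]:b[3],b[0]:b[2],::-1];k=290/im.shape[0];im=cv2.resize(im,(290,290),interpolation=cv2.INTER_CUBIC)
    for r,z in((.028,.025),(.013,.025),(.028,0)):
        X=np.c_[r*np.cos(th),r*np.sin(th),0*th+z]@R.T+[p[0],p[1],.06]
        for q in ((proj(c,X)+.5-b[:2])*k).astype(int): cv2.circle(im,tuple(int(v) for v in q),0,(0,255,255),-1)
    out.append(im)
  rows.append(np.hstack(out))
cv2.imwrite("pics/o2.png",np.vstack(rows))
E
```

```text
clock: 22.7
position: [0.5241, -0.241, 0.077]
tool_rot: [-3.141, -0.282, 0.167]
force: [-0.3, -0.2, -0.3]
grip_width: 0.0801
finger_force: 0.0
clock: 23.37
position: [0.4799, -0.2487, 0.238]
tool_rot: [-3.142, -0.176, 0.167]
force: [0.4, -0.1, 0.8]
grip_width: 0.0798
finger_force: 0.0
clock: 24.03
position: [0.5102, -0.4271, 0.236]
tool_rot: [-3.14, -0.177, 0.165]
force: [0.2, 1.2, -0.2]
grip_width: 0.0796
finger_force: 0.0
```

View pics/o2.png

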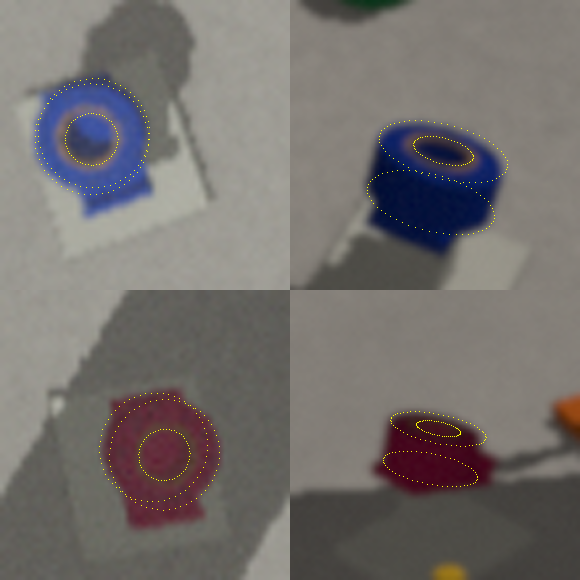

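In both views the blue and magenta rolls lie flat on their rests, within about 1–2 mm of the ideal outlines. The lips show below each roll and the robot is clear. Handing in.

```bash
python3 -c "
from workcell import bot;print(bot.job_done())"
```

```text
the job is handed in; nothing more can be done
None
```

The job is handed in: the keeper arm is swung about 80° aside, and the blue roll, then the magenta, lies flat within about 2 mm of its place on its own rest, finished at 24 s of the 58 s allowed.

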